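# Crack open the purge valve and hold the chamber cover over its screw holes

### The job

Gas must sweep gently out from under the sample chamber's cover while a colleague drops in the sealing screws. First turn the blue handle of the inlet valve until its red pointer stands on the green half-open mark (45 degrees), never much past it, and let go of it; then pick up the aluminium cover plate by its black handle and hold it level about 1 cm above the chamber's rim, its four screw holes straight over the four threaded holes, without it ever touching the chamber. Finish while still holding the cover still in the air there, with the valve still half open, and leave the pipette tip box, the timer and the dish of screws where they stand.

Things in the scene. Friction and masses are not known exactly. Their poses are not given: they have to be found in the camera images.
- chamber: Purge chamber fixture, fixed: grey base plate 120 x 240 x 8 mm (x, y, z) with an aluminium chamber block towards its -y end, and towards +y the inlet valve with its blue handle (80 mm high), a steel regulator (54 mm high) and a green gas cartridge. Origin: centre of the plate's underside, z up. In this frame the block's centre is at x 0, y -63 mm; the valve's upright axis at x -20, y +45 mm.
- rim (a point): Centre of the chamber block's top face, 46 mm above the worktop; axes as the fixture's. The block is 90 x 116 mm (x, y) with a round 70 mm well holding a petri dish, a black sealing ring round the well (stands 1 mm above the rim) and four 6 mm threaded holes near the corners.
- thread0 (a point): Mouth of the threaded hole (6 mm) at x = -36, y = -49 mm from point rim, in the fixture's axes, in the rim plane.
- thread1 (a point): Mouth of the threaded hole at x = -36, y = +49 mm from point rim.
- thread2 (a point): Mouth of the threaded hole at x = +36, y = +49 mm from point rim.
- thread3 (a point): Mouth of the threaded hole at x = +36, y = -49 mm from point rim.
- valve (a joint): Angle of the valve handle, rad, about the upright axis, growing counter-clockwise from above; stops at 0 (closed) and 1.571 (open); starts between 0 and 0.35. At 0 the red pointer looks along the fixture's -x, at 1.571 along its -y (to the chamber). The thick green mark on the white scale is at 0.785, black marks every 15 degrees. It stays where it is left (friction 0.08 N m).
- valve_grip (a point): On the valve's axis at mid height of the blue handle, 69 mm above the worktop; turns with the handle, its -x is the pointer's direction. The handle is an upright bar 48 mm long (along x), 10 mm thick, 22 mm high (58 to 80 mm above the worktop), centred on the axis. The white scale plate below it is at 49 mm and reaches 41 mm from the axis.
- cover: Loose cover plate: aluminium, 90 x 116 x 6 mm (x, y, z), 0.18 to 0.29 kg, four 8 mm through holes near its corners in the same pattern as the threaded holes, a black bridge handle on top. Either way round (half turn) fits. Origin: centre of its underside, z up. Lies on the worktop left or right of the chamber.
- cover_grip (a point): Middle of the cover's handle bar, 29 mm above the plate's underside. The bar is 12 mm wide (x), 76 mm long (along the cover's y) and 18 mm high (from 20 to 38 mm above the underside), on two posts at y = +-28 mm, so there is a 14 mm gap between plate and bar.
- hole0 (a point): Centre of the cover's screw hole (8 mm) at x = -36, y = -49 mm from the cover's origin, at its underside.
- hole1 (a point): Screw hole at x = -36, y = +49 mm from the cover's origin.
- hole2 (a point): Screw hole at x = +36, y = +49 mm from the cover's origin.
- hole3 (a point): Screw hole at x = +36, y = -49 mm from the cover's origin.
- tip_box: Bystander: blue and clear box of pipette tips, 89 x 118 x 63 mm, loose, on the other side of the chamber from the cover. Origin: centre of its underside.
- timer: Bystander: small lab timer, 66 x 64 x 17 mm, loose, far right. Origin: centre of its underside.
- screw_dish: Bystander: round steel dish, 74 mm across, 14 mm high, with four cap screws, loose, far right. Origin: centre of its underside.

How it is judged:
By the outcome, as a careful person would: the job done as asked, in the order asked, and still so for the second after the job is handed in, while the arm keeps its last pose, push and grip.
It also fails if it takes over 54 s, if anything falls off the work surface, if the arm or the gripper's body presses on something with over 40 N, if the wrist force passes 120 N, or if a joint passes its speed limit or range.

### The arm

A 6-joint arm with a two-finger parallel gripper is mounted at the origin on a cart in front of the work surface, level with it; the furniture and walls round the work are solid. World frame = base frame: x ahead of the robot, y to its left, z up, the work surface at z = 0. Lengths are in m, angles in rad, forces in N, time in s.
With the tool pointing down it reaches from about 0.35 to 0.975 m from the base axis. Payload 4.9 kg.
Tool frame: the origin (TCP) lies on the centre line of the jaws, within the pads' length; the fingertips stand 17 mm ahead of it and the grasp point (between the pads) lies 2 mm behind it (ctrl.tcp_to_tips is the x of the fingertips in the tool frame, in m); x points along the fingers, z is the direction in which the jaws open and shut, and the axes are right-handed (so a half turn about x gives the same grasp; the last joint's range is limited). The gripper opens to 85 mm and grips with 20 to 120 N. Pads are 22 mm wide; open, the fingers measure 114 mm over their backs; the gripper's body (76 mm by 85 mm) begins 54 mm behind the grasp point. The pads swing forward as they close: fully open they stand 13 mm farther back than shut.
Start: joints at [1.12, 0.053, 1.613, -0, 1.476, -0.119], TCP at [0.204, 0.591, 0.248] pointing down, gripper open.
Joint ranges: [-3.01, 3.01], [-1.01, 2.22], [0.06, 2.58], [-1.02, 4.17], [0.09, 2.62], [-3.14, 3.14]. Speed limits (rad/s): [2.57, 2.57, 3.14, 3.14, 3.14, 3.14].

### API

Orientations are given as a rotation vector (axis times angle).
In Python, from station import ctrl, cams, finder gives the robot as it stands.
- The arm moves only by the tool step_arm, never from a script. Its argument "moves" is a list of rows, each a list of 3 entries, a list of its own where there are three numbers: the shift along the tool's x, y, z in cm, then the turn, a rotation vector about the tool's x, y, z in degrees, then the opening, from 0 (shut) to 1 (fully open). A call has exactly 10 rows; each row is the pose to reach, as a shift and turn from the pose measured when the call began, along the tool's axes at that moment; what a row does not reach only later rows make up. A row lasts 1/12 s, in which the tool goes at most 41.7 mm and 7.16 degrees, less where a joint would pass 70% of its speed; a pose out of reach is approached as far as the arm can. A call with a gripper value outside its range is refused whole. The fingers move at their own pace and stop on an object; "grip_force" is the grip in N (left out, the last holds). Time passes only in rows, so rows that repeat a pose let the fingers close, or fill a call up. It gives the time, the measured TCP pose, the force and the opening at its end, in the units of the state.
- ctrl.get_obs(): the state, without advancing time (a new reading comes with each control period).
- cams.get_image(name): name is "side" or "top"; returns a dict with "pixels" (420x560x3 uint8, blue, green, red), "fx", "fy", "cx", "cy" (pixels), "position" and "attitude" of the camera in the world. Camera axes: x right, y up, looking along -z (the intrinsics and any distortion apply to the point x, -y, -z); pixel columns grow to the right and rows downward; lengths in m; the calibration is good to about 2 mm. A picture is of the moment at which its call begins. There is no depth.
- ctrl.finish_job(): hands the job in, once; it reports no verdict.
Trained networks look in the newest picture that a camera, given by its name, has taken for a name from the list of things; names that differ only in an ending like _2 or _b are one class to them, and where a whole thing is asked for, a point or a joint stands for the part that bears it (a point fixed in the world has none). Each returns a list of dicts, best first, with "conf" (0 to 1); they miss things now and then, are a little off and sometimes report something else, mostly with a low value. They report only what shows in the picture. A call takes as long as a camera call.
- finder.find_in(camera, name): "at" ([column, row] in pixels, amid what is visible of it).
- finder.regions_of(camera, name): "region" (420x560 bool, what is visible of it) and "at" ([column, row] in pixels, amid what is visible of it).
- finder.tip_of(camera, name): "at" ([column, row] in pixels: a listed point, or the origin of a listed thing).
The state is a dict: "t": time; "q": joint angles; "dq": joint speeds; "effort": joint torques, N m; "tool_pos": TCP position; "tool_rot": TCP orientation; "contact_force": force on the tool from outside, world axes, zero at the start; "wrist_torque": the same for the moment, N m; "opening": finger opening in m.
Only numpy, scipy, OpenCV 4.12 (cv2) and the standard library are available. Lean on these libraries where they do the work, as an engineer would, in place of code of your own. Each camera call takes 0.05 s, during which the arm holds its last target. There are 200 camera calls.

## Working session

There is one attempt and no reset: what is moved stays moved. The work goes in short steps, Python scripts to look and compute and a tool call to move; the robot and the scene stay as the last step left them, time stands still between calls to the robot, and variables do not carry over. Pictures are saved under pics/ and viewed, on a budget of 10 in all, crops included, one or two more only if the job needs it, and the job is handed in when it is done.

Besides the shell and the picture viewer there is one more tool, called as name(argument=value, ...), one argument or row to a line, values as JSON. step_arm: Moves the arm, as the interface text tells. Its arguments: {"type":"object","properties":{"moves":{"type":"array"},"grip_force":{"type":"number"}},"required":["moves"]}

```bash
mkdir -p pics; ls; python3 - <<'E'
from station import ctrl,cams,finder
import cv2,numpy as np
o=ctrl.get_obs();print(o['t'],o['tool_pos'],o['tool_rot'],o['opening'],ctrl.tcp_to_tips)
for c in('top','side'):
    im=cams.get_image(c);cv2.imwrite(f'pics/{c}0.png',im['pixels'])
    print(c,{k:v for k,v in im.items() if k!='pixels'})
    for n in['rim','thread0','thread1','thread2','thread3','valve_grip','cover_grip','hole0','hole1','hole2','hole3','chamber','tip_box']:
        print(n,[(np.round(d['at'],1).tolist(),round(d['conf'],2)) for d in finder.tip_of(c,n)[:2]])
print(ctrl.get_obs()['t'])
E
```

```text
pics
0.0 [0.20333465 0.59037094 0.24703243] [-0.96248804  1.34996798  0.96084903] 0.08550273279321975 0.017
top {'fx': 455.6159288166892, 'fy': 455.6159288166892, 'cx': 280.70611579278426, 'cy': 213.50797292002397, 'position': array([ 0.18304468, -0.08216789,  1.3068381 ]), 'attitude': array([ 0.16977674, -0.18059825, -1.65998189])}
rim [([249.5, 226.4], 0.9)]
thread0 [([270.5, 235.8], 0.98), ([236.2, 239.3], 0.95)]
thread1 [([270.5, 235.8], 0.98), ([236.2, 239.3], 0.95)]
thread2 [([270.5, 235.8], 0.98), ([236.2, 239.3], 0.95)]
thread3 [([270.5, 235.8], 0.98), ([236.2, 239.3], 0.95)]
valve_grip [([213.1, 237.6], 0.51)]
cover_grip [([231.2, 213.2], 0.26)]
hole0 [([155.2, 212.6], 0.97), ([128.7, 227.9], 0.78)]
hole1 [([155.2, 212.6], 0.97), ([128.7, 227.9], 0.78)]
hole2 [([155.2, 212.6], 0.97), ([128.7, 227.9], 0.78)]
hole3 [([155.2, 212.6], 0.97), ([128.7, 227.9], 0.78)]
chamber [([229.2, 230.0], 0.92)]
tip_box [([350.4, 215.3], 0.58)]
side {'fx': 416.5119525706051, 'fy': 416.5119525706051, 'cx': 288.23390146663706, 'cy': 208.35951194729176, 'position': array([-0.13723567, -0.61861652,  1.35993151]), 'attitude': array([ 0.49788319, -0.23155829, -0.80729637])}
rim [([269.9, 195.1], 0.73)]
thread0 [([286.4, 196.3], 0.91), ([251.1, 191.0], 0.88)]
thread1 [([286.4, 196.3], 0.91), ([251.1, 191.0], 0.88)]
thread2 [([286.4, 196.3], 0.91), ([251.1, 191.0], 0.88)]
thread3 [([286.4, 196.3], 0.91), ([251.1, 191.0], 0.88)]
valve_grip [([260.1, 192.8], 0.67), ([245.6, 180.1], 0.53)]
cover_grip [([218.2, 151.4], 0.61), ([328.6, 243.5], 0.56)]
hole0 [([234.5, 161.6], 0.94), ([212.9, 147.2], 0.76)]
hole1 [([234.5, 161.6], 0.94), ([212.9, 147.2], 0.76)]
hole2 [([234.5, 161.6], 0.94), ([212.9, 147.2], 0.76)]
hole3 [([234.5, 161.6], 0.94), ([212.9, 147.2], 0.76)]
chamber [([258.0, 192.6], 0.77), ([242.6, 181.4], 0.55)]
tip_box [([328.7, 244.5], 0.66)]
1.4
```

```bash
python3 - <<'E'
import cv2
a=cv2.imread('pics/top0.png')[140:320,90:390];b=cv2.imread('pics/side0.png')[100:280,170:370]
cv2.imwrite('pics/a.png',cv2.resize(a,(800,480),interpolation=2))
cv2.imwrite('pics/b.png',cv2.resize(b,(660,594),interpolation=2))
E
```

```text
(no output)
```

View pics/a.png

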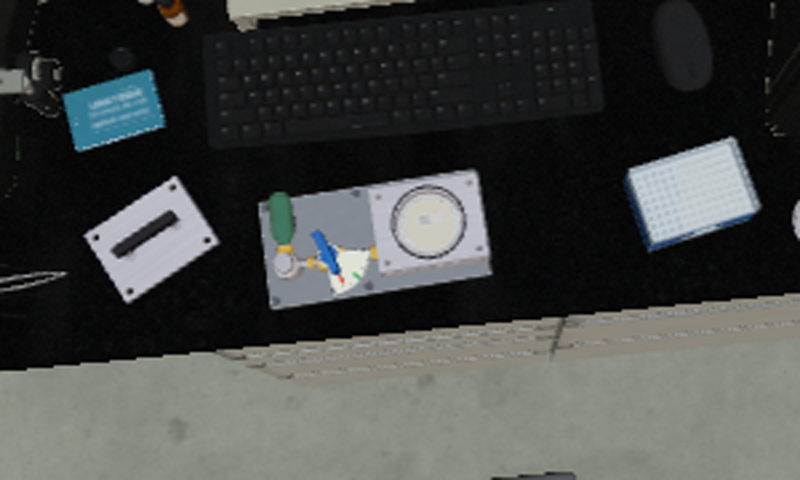

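View pics/b.png

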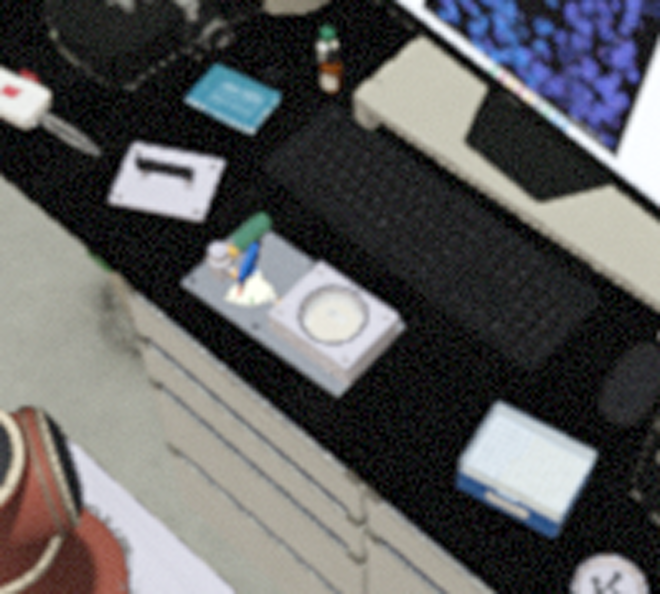

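```bash
cat > h.py <<'E'
from station import ctrl,cams,finder
import cv2,numpy as np,itertools
from scipy.spatial.transform import Rotation as R
from scipy.optimize import least_squares
def proj(c,P):
    p=(np.atleast_2d(P)-c['position'])@R.from_rotvec(c['attitude']).as_matrix()
    return np.c_[c['cx']+c['fx']*p[:,0]/-p[:,2], c['cy']-c['fy']*p[:,1]/-p[:,2]]
def ray(c,uv,z):
    d=R.from_rotvec(c['attitude']).as_matrix()@np.array([(uv[0]-c['cx'])/c['fx'],-(uv[1]-c['cy'])/c['fy'],-1])
    return c['position']+d*(z-c['position'][2])/d[2]
H=np.array([[-36,-49,0],[-36,49,0],[36,49,0],[36,-49,0]])/1e3
def place(p,L,z):  # p=x,y,yaw
    return R.from_euler('z',p[2]).apply(L)+[p[0],p[1],z]
def dets(cam,name,th=.4):
    return [np.array(d['at']) for d in finder.tip_of(cam,name) if d['conf']>th]
def fit(obs,z,p0):  # obs: list of (cam calib, pixel list); nearest hole match
    def res(p):
        r=[]
        for c,D in obs:
            q=proj(c,place(p,H,z))
            for d in D:
                e=q-d; r.append(e[np.argmin((e**2).sum(1))])
        return np.ravel(r)
    s=least_squares(res,p0,loss='soft_l1',x_scale=[.01,.01,.1]);return s.x,res(s.x).reshape(-1,2)
E
python3 - <<'E'
from h import *
np.set_printoptions(precision=4,suppress=True)
T=[];C=[]
for c in('top','side'):
    im=cams.get_image(c)
    T.append((im,dets(c,'thread0')));C.append((im,dets(c,'hole0')))
    print(c,np.array(T[-1][1]).tolist(),np.array(C[-1][1]).tolist())
for n,S,z,uv in(('rim',T,.046,(249.5,226.4)),('cover',C,.004,(146,229))):
    for S_ in(S,S[:1],S[1:]):
        p0=ray(S[0][0],uv,z)
        out=[]
        for a in np.arange(-1.5,1.5,.2):
            p,r=fit(S_,z,[p0[0],p0[1],a]);out.append((np.abs(r).mean(),p,r))
        o=min(out,key=lambda k:k[0]);print(n,o[0],o[1])
    print(o[2])
E
```

```text
top [[272.6, 234.6], [233.1, 239.1], [266.2, 209.8], [231.3, 212.8]] [[141.2, 246.3], [168.2, 227.8], [126.0, 230.9], [155.2, 209.6]]
side [[265.9, 180.4], [271.7, 212.8], [255.1, 195.2], [285.5, 196.7]] [[230.8, 165.1], [210.0, 146.9], [233.5, 151.0], [206.8, 162.5]]
rim 1.1553919291723744 [ 0.4414 -0.016   0.0186]
rim 0.8409277209853165 [ 0.4425 -0.0158  0.0163]
rim 1.1971099309112816 [ 0.4373 -0.0175  0.0201]
[[ 0.2808  2.3669]
 [ 0.7691 -3.0366]
 [-2.0372 -0.4832]
 [ 0.0093  0.5938]]
cover 0.8939295613353835 [0.4635 0.2841 0.5956]
cover 0.8094405959390798 [0.4656 0.2848 0.5849]
cover 0.43380377321953034 [0.4577 0.2797 0.6219]
[[-0.3245 -0.34  ]
 [ 0.3308  1.4445]
 [ 0.2747 -0.2724]
 [-0.2672 -0.2163]]
```

```bash
cat >> h.py <<'E'
def dots(im,uv,r=4):  # dark-spot centroids near predicted pixels
    g=cv2.cvtColor(im['pixels'],cv2.COLOR_BGR2GRAY).astype(float);out=[]
    for u,v in uv:
        for _ in range(3):
            iu,iv=int(round(u)),int(round(v));Y,X=np.mgrid[iv-r:iv+r+1,iu-r:iu+r+1]
            w=g[iv-r:iv+r+1,iu-r:iu+r+1];m=(X-u)**2+(Y-v)**2<3.0**2
            d=np.clip(np.median(w[m])-w-8,0,None)*m
            if d.sum()<20:break
            u,v=(X*d).sum()/d.sum(),(Y*d).sum()/d.sum()
        out.append((u,v))
    return np.array(out)
E
python3 - <<'E'
from h import *
np.set_printoptions(precision=4,suppress=True)
I={c:cams.get_image(c) for c in('top','side')}
vis=[]
for n,z,p in(('rim',.046,[.4414,-.016,.0186]),('cover',.006,[.4635,.2841,.5956])):
    obs=[]
    for c in I:
        uv=proj(I[c],place(p,H,z))
        D=dots(I[c],uv);obs.append((I[c],D));print(n,c,(D-uv).round(1).tolist())
    for S in(obs,obs[:1],obs[1:]):
        q,r=fit(S,z,p);print(q,np.abs(r).mean(),r.round(1).tolist())
    q,_=fit(obs,z,p)
    for c in I:
        im=I[c]['pixels'];u0=proj(I[c],[q[0],q[1],z])[0].round().astype(int)
        w=cv2.resize(im[u0[1]-30:u0[1]+30,u0[0]-40:u0[0]+40],(400,300),interpolation=0)
        for (u,v),col in [(a,(0,0,255)) for a in proj(I[c],place(q,H,z))]+[(a,(0,255,0)) for a in dict(zip(I,obs))[c][1]]:
            cv2.circle(w,(int((u-u0[0]+40.5)*5),int((v-u0[1]+30.5)*5)),3,col,-1)
        vis.append(w)
cv2.imwrite('pics/c.png',np.vstack([np.hstack(vis[:2]),np.hstack(vis[2:])]))
E
```

```text
rim top [[3.2, 1.0], [0.7, -0.4], [-0.4, -0.5], [3.4, -2.0]]
rim side [[-1.4, 1.6], [-3.7, -0.1], [1.1, -4.5], [3.8, 4.9]]
[ 0.4404 -0.0206 -0.026 ] 1.7558321028145727 [[-2.1, 0.0], [0.3, -0.1], [2.5, -0.1], [-1.1, 2.8], [1.4, -0.6], [4.5, 0.3], [0.3, 5.3], [-3.2, -3.4]]
[ 0.4418 -0.0213  0.0059] 1.156466854482673 [[-1.5, -1.1], [1.0, -0.1], [2.4, -0.0], [-1.3, 1.9]]
[ 0.437  -0.0197 -0.0778] 2.061982307681326 [[-0.3, -0.0], [3.8, 0.1], [0.3, 5.6], [-4.1, -2.3]]
cover top [[3.0, -1.4], [1.2, 2.4], [-1.2, -2.0], [0.2, -0.2]]
cover side [[4.0, 0.7], [-0.4, 4.3], [2.6, 3.1], [1.6, -4.0]]
[0.4647 0.2797 0.6241] 1.8198269639806925 [[-1.5, 0.2], [0.9, -2.8], [2.7, 2.0], [0.7, -0.5], [-2.7, -0.5], [1.6, -3.6], [-2.0, -2.5], [-0.9, 4.1]]
[0.4648 0.282  0.6119] 1.258673542582505 [[-2.3, 0.5], [-0.1, -2.8], [1.9, 1.8], [0.2, -0.4]]
[0.4639 0.2699 0.732 ] 1.4079385410570922 [[-0.0, -0.1], [3.8, -1.0], [-1.7, -0.1], [-0.1, 4.4]]
```

View pics/c.png

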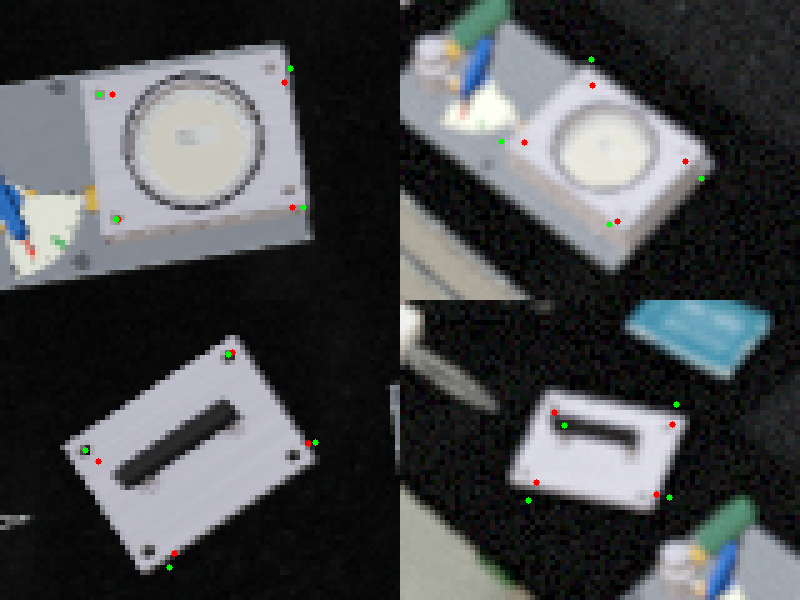

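```bash
cat >> h.py <<'E'
def dots2(im,uv,r=2):
    g=cv2.GaussianBlur(cv2.cvtColor(im['pixels'],cv2.COLOR_BGR2GRAY).astype(np.float32),(0,0),.6);out=[]
    for u,v in uv:
        iu,iv=int(round(u)),int(round(v));Y,X=np.mgrid[iv-r:iv+r+1,iu-r:iu+r+1];w=g[iv-r:iv+r+1,iu-r:iu+r+1]
        d=np.clip(np.percentile(w,70)-w,0,None)**2;out.append(((X*d).sum()/d.sum(),(Y*d).sum()/d.sum()))
    return np.array(out)
E
python3 - <<'E'
from h import *
np.set_printoptions(precision=4,suppress=True)
I={c:cams.get_image(c) for c in('top','side')}
vis=[]
hand={'rim':[(99,94),(270,68),(290,190),(116,219)],'cover':[(85,150),(229,55),(293,155),(148,251)]}
for n,z,p in(('rim',.046,[.4404,-.0206,-.026]),('cover',.006,[.4647,.2797,.6241])):
    u0=proj(I['top'],[p[0],p[1],z])[0].round()
    D=np.array(hand[n])/5-.5+u0-[40,30]
    D=dots2(I['top'],D)
    q,r=fit([(I['top'],D)],z,p);print(n,q,r.round(1).tolist())
    s=dots2(I['side'],proj(I['side'],place(q,H,z)))
    q1,r=fit([(I['side'],s)],z,q);print('side',q1,r.round(1).tolist())
    q,r=fit([(I['top'],D),(I['side'],s)],z,q);print('both',q,r.round(1).tolist())
    for c,d in(('top',D),('side',s)):
        im=I[c]['pixels'];u0=proj(I[c],[q[0],q[1],z])[0].round().astype(int)
        w=cv2.resize(im[u0[1]-30:u0[1]+30,u0[0]-40:u0[0]+40],(400,300),interpolation=0)
        for (u,v),col in [(a,(0,0,255)) for a in proj(I[c],place(q,H,z))]+[(a,(0,255,0)) for a in d]:
            cv2.circle(w,(int((u-u0[0]+40.5)*5),int((v-u0[1]+30.5)*5)),2,col,-1)
        vis.append(w)
cv2.imwrite('pics/d.png',np.vstack([np.hstack(vis[:2]),np.hstack(vis[2:])]))
E
```

```text
rim [ 0.4463 -0.0181  0.0806] [[0.4, -0.1], [-0.5, -0.1], [-0.7, 0.3], [0.9, -0.1]]
side [ 0.4501 -0.018   0.1022] [[0.0, -2.3], [2.0, -0.3], [-0.4, 0.9], [-0.6, 0.7]]
both [ 0.447  -0.0184  0.0855] [[0.4, -0.2], [-0.6, -0.4], [-0.6, -0.0], [1.0, -0.3], [-0.8, -1.7], [1.5, 0.1], [-0.7, 1.4], [-1.1, 1.5]]
cover [0.4647 0.2878 0.5077] [[0.1, 0.1], [0.1, 0.1], [-0.2, -0.2], [-0.0, -0.1]]
side [0.4651 0.2844 0.5028] [[-0.5, -0.8], [1.8, -0.8], [0.1, 1.8], [-0.6, 0.5]]
both [0.4649 0.2873 0.5042] [[0.2, -0.0], [0.4, 0.1], [0.0, -0.2], [0.1, -0.2], [-1.0, -1.2], [1.3, -1.1], [-0.5, 1.5], [-1.2, 0.2]]
```

View pics/d.png

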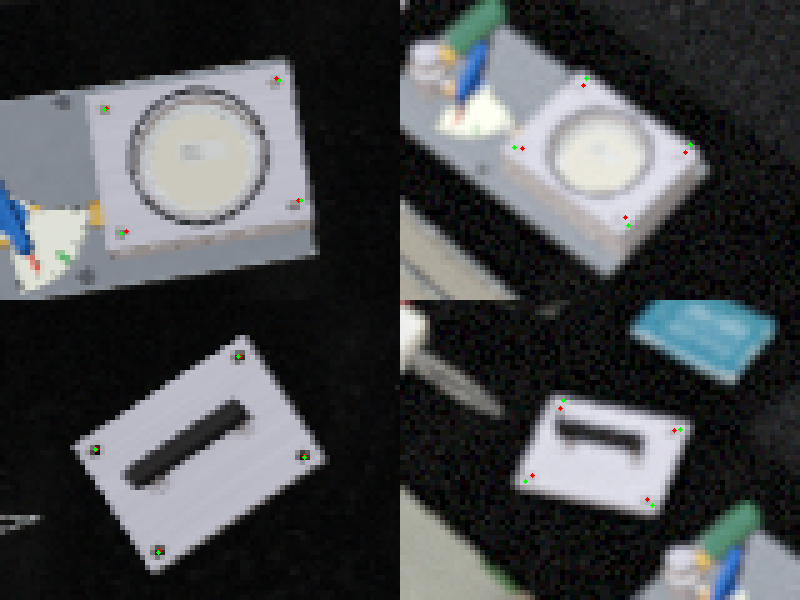

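```bash
cat >> h.py <<'E'
def goto(pos,a):  # print the shift (cm) and turn (deg) in tool axes to TCP pos, jaw axis at world yaw a (mod pi)
    o=ctrl.get_obs();M=R.from_rotvec(o['tool_rot'])
    zc=M.as_matrix()[:,2];c=np.arctan2(zc[1],zc[0])
    d=(a-c+np.pi/2)%np.pi-np.pi/2;a=c+d
    x=np.array([0,0,-1.]);z=np.array([np.cos(a),np.sin(a),0]);T=R.from_matrix(np.c_[x,np.cross(z,x),z])
    print('t',o['t'],'pos',o['tool_pos'].round(4),'jaw yaw',round(c,4),'q6',o['q'][5].round(2),'q1',o['q'][0].round(2),'F',o['contact_force'].round(1),'op',round(o['opening'],4))
    print('shift cm',(M.inv().apply(np.array(pos)-o['tool_pos'])*100).round(2),'turn deg',(M.inv()*T).as_rotvec(degrees=True).round(2))
RIM=np.array([.4463,-.0181,.0806]);COV=np.array([.4648,.2876,.507])
AX=place(RIM,np.array([[-.020,.108,0]]),0)[0]
E
python3 - <<'E'
from h import *
I=cams.get_image('top');p=I['pixels'];hsv=cv2.cvtColor(p,cv2.COLOR_BGR2HSV)
g=finder.regions_of('top','valve_grip');print([(d['at'],d['conf'],d['region'].sum()) for d in g][:3])
uv=proj(I,[AX[0],AX[1],.08])[0];print('axis px',uv,AX)
Y,X=np.mgrid[:420,:560];near=(X-uv[0])**2+(Y-uv[1])**2<20**2
b=near&(hsv[...,0]>100)&(hsv[...,0]<130)&(hsv[...,1]>140)&(hsv[...,2]>60)
r=near&((hsv[...,0]<8)|(hsv[...,0]>172))&(hsv[...,1]>110)
for n,m,z in(('blue',b,.075),('red',r,.058)):
    P=np.array([ray(I,(x,y),z)[:2] for y,x in zip(*np.nonzero(m))]);c=P.mean(0)
    w,v=np.linalg.eigh(np.cov(P.T));d=v[:,1]; d=d if d[0]<0 else -d
    print(n,m.sum(),c,'angle deg',np.degrees((np.arctan2(d[1],d[0])-RIM[2]-np.pi+np.pi)%(2*np.pi)-np.pi),'from axis',np.degrees((np.arctan2(*(c-AX[:2])[::-1])-RIM[2]-np.pi+np.pi)%(2*np.pi)-np.pi))
goto([AX[0],AX[1],.16],RIM[2]+.26+np.pi/2)
E
```

```text
[([147.6, 227.8], 0.57, np.int64(1196)), ([230.4, 228.8], 0.42, np.int64(3436))]
axis px [212.22519555 234.05753043] [0.41766955 0.08793913 0.        ]
blue 64 [0.41790189 0.08918041] angle deg 19.88636843797085 from axis -105.21997333716405
red 2 [0.39257681 0.07821435] angle deg 17.599142138729018 from axis 16.565980532637234
t 2.0 pos [0.2036 0.5909 0.2483] jaw yaw 1.239 q6 -0.12 q1 1.12 F [-1.1  0.6 -0.6] op 0.0851
shift cm [  8.83 -36.63 -40.58] turn deg [-38.52  -0.    -0.  ]
```

step_arm(
  moves=[
    [[0,-4,-4],[-5,0,0],0.4],
    [[1,-8,-8.5],[-10,0,0],0.4],
    [[2,-11,-12],[-15,0,0],0.4],
    [[3,-14,-15.5],[-20,0,0],0.4],
    [[4,-17,-19],[-25,0,0],0.4],
    [[5,-20,-22],[-30,0,0],0.4],
    [[6,-23,-25.5],[-35,0,0],0.4],
    [[7,-26,-29],[-41,0,0],0.4],
    [[8,-29,-32],[-41,0,0],0.4],
    [[8.8,-32,-35],[-41,0,0],0.4],
  ],
)

```text
t: 2.83
tool_pos: [0.3642, 0.2156, 0.1744]
tool_rot: [-1.487, 1.001, 1.486]
contact_force: [0.9, 0.3, 0.0]
opening: 0.0343
```

```bash
python3 -c "
from h import *
goto([.4178,.0885,.13],RIM[2]+.314+np.pi/2)"
```

```text
t 2.8333 pos [0.3642 0.2156 0.1744] jaw yaw 1.9557 q6 -1.6 q1 0.36 F [0.9 0.3 0. ] op 0.0343
shift cm [  4.44  -0.19 -13.79] turn deg [-0.56  0.    0.07]
```

step_arm(
  moves=[
    [[1,-0.1,-3],[-0.5,0,0],0.4],
    [[2,-0.2,-6],[-0.5,0,0],0.4],
    [[3,-0.2,-9],[-0.5,0,0],0.4],
    [[4,-0.2,-12],[-0.5,0,0],0.4],
    [[4.4,-0.2,-13.8],[-0.5,0,0],0.4],
    [[4.4,-0.2,-13.8],[-0.5,0,0],0.4],
    [[4.4,-0.2,-13.8],[-0.5,0,0],0.4],
    [[4.4,-0.2,-13.8],[-0.5,0,0],0.4],
    [[4.4,-0.2,-13.8],[-0.5,0,0],0.4],
    [[4.4,-0.2,-13.8],[-0.5,0,0],0.4],
  ],
)

```text
t: 3.67
tool_pos: [0.4179, 0.0894, 0.1309]
tool_rot: [-1.495, 0.994, 1.493]
contact_force: [-0.2, -0.2, 0.6]
opening: 0.0343
```

```bash
python3 - <<'E'
from h import *
goto([.4178,.0885,.072],RIM[2]+.314+np.pi/2)
v=[]
for c in('top','side'):
    I=cams.get_image(c);u=proj(I,[AX[0],AX[1],.08])[0].round().astype(int)
    v.append(cv2.resize(I['pixels'][u[1]-30:u[1]+30,u[0]-40:u[0]+40],(400,300),interpolation=0))
cv2.imwrite('pics/e.png',np.hstack(v))
E
```

```text
t 3.6667 pos [0.4179 0.0894 0.1309] jaw yaw 1.9662 q6 -1.93 q1 0.04 F [-0.2 -0.2  0.6] op 0.0343
shift cm [ 5.89  0.06 -0.08] turn deg [ 0.05 -0.01  0.12]
```

View pics/e.png

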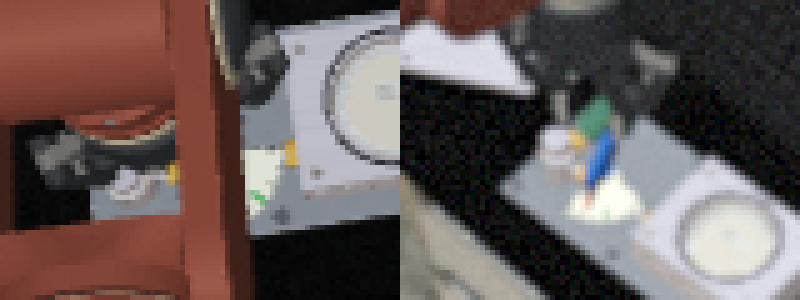

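step_arm(
  moves=[
    [[1,0.05,-0.1],[0,0,0],0.4],
    [[2,0.05,-0.1],[0,0,0],0.4],
    [[3,0.05,-0.1],[0,0,0],0.4],
    [[3.6,0.05,-0.1],[0,0,0],0.4],
    [[4.2,0.05,-0.1],[0,0,0],0.4],
    [[4.8,0.05,-0.1],[0,0,0],0.4],
    [[5.3,0.05,-0.1],[0,0,0],0.4],
    [[5.8,0.05,-0.1],[0,0,0],0.4],
    [[5.8,0.05,-0.1],[0,0,0],0.4],
    [[5.8,0.05,-0.1],[0,0,0],0.4],
  ],
)

```text
t: 4.6
tool_pos: [0.4179, 0.0882, 0.0726]
tool_rot: [-1.495, 0.994, 1.493]
contact_force: [0.2, 0.4, -0.2]
opening: 0.0344
```

step_arm(
  moves=[
    [[0,0,0],[0,0,0],0.25],
    [[0,0,0],[0,0,0],0.2],
    [[0,0,0],[0,0,0],0.15],
    [[0,0,0],[0,0,0],0.1],
    [[0,0,0],[0,0,0],0.05],
    [[0,0,0],[0,0,0],0.05],
    [[0,0,0],[0,0,0],0],
    [[0,0,0],[0,0,0],0],
    [[0,0,0],[0,0,0],0],
    [[0,0,0],[0,0,0],0],
  ],
  grip_force=30,
)

```text
t: 5.43
tool_pos: [0.4176, 0.0895, 0.0732]
tool_rot: [-1.491, 0.992, 1.494]
contact_force: [-2.9, 5.3, 2.2]
opening: 0.0172
```

```bash
python3 -c "
from h import *
goto([.4178,.0885,.072],RIM[2]+np.pi/4+np.pi/2);print(ctrl.get_obs()['wrist_torque'])"
```

```text
t 5.4333 pos [0.4176 0.0895 0.0732] jaw yaw 1.9655 q6 -1.93 q1 0.03 F [-2.9  5.3  2.2] op 0.0172
shift cm [ 0.12  0.02 -0.1 ] turn deg [-27.01   0.17   0.17]
[ 0.97953192  0.44387365 -0.01967123]
```

step_arm(
  moves=[
    [[0,0,0],[0,0,0],0],
    [[0,0,0],[0,0,0],0],
    [[0,0,0],[0,0,0],0],
    [[0,0,0],[0,0,0],0],
    [[0,0,0],[0,0,0],0],
    [[0,0,0],[0,0,0],0],
    [[0,0,0],[0,0,0],0],
    [[0,0,0],[0,0,0],0],
    [[0,0,0],[0,0,0],0],
    [[0,0,0],[0,0,0],0],
  ],
)

```text
t: 6.27
tool_pos: [0.4176, 0.0896, 0.0733]
tool_rot: [-1.491, 0.992, 1.495]
contact_force: [-1.2, 1.9, -0.0]
opening: 0.0167
```

```bash
python3 - <<'E'
from h import *
o=ctrl.get_obs();print(o['opening'],o['contact_force'],o['wrist_torque'],o['tool_pos'])
v=[]
for c in('top','side'):
    I=cams.get_image(c);u=proj(I,[AX[0],AX[1],.08])[0].round().astype(int)
    v.append(cv2.resize(I['pixels'][u[1]-20:u[1]+20,u[0]-20:u[0]+20],(400,400),interpolation=2))
cv2.imwrite('pics/f.png',np.hstack(v))
E
```

```text
0.016729667451546727 [-1.21253677  1.88032604 -0.03899286] [ 0.37593559  0.27072664 -0.02964464] [0.41758613 0.08961008 0.0732555 ]
```

View pics/f.png

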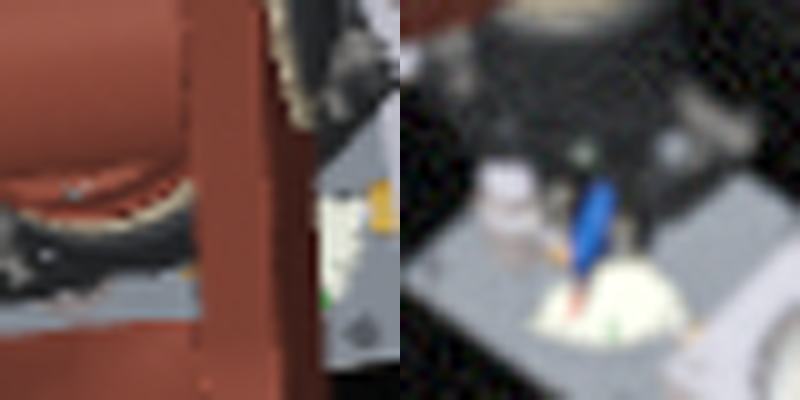

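step_arm(
  moves=[
    [[0,0,0],[-2,0,0],0],
    [[0,0,0],[-4,0,0],0],
    [[0,0,0],[-6,0,0],0],
    [[0,0,0],[-8,0,0],0],
    [[0,0,0],[-10,0,0],0],
    [[0,0,0],[-12,0,0],0],
    [[0,0,0],[-14,0,0],0],
    [[0,0,0],[-16,0,0],0],
    [[0,0,0],[-18,0,0],0],
    [[0,0,0],[-20,0,0],0],
  ],
)

```text
t: 7.2
tool_pos: [0.4177, 0.0894, 0.0733]
tool_rot: [-1.731, 0.755, 1.733]
contact_force: [-0.8, 1.1, -0.4]
opening: 0.0167
```

```bash
python3 - <<'E'
from h import *
goto([.4178,.0885,.072],RIM[2]+np.pi/4+np.pi/2);print(ctrl.get_obs()['wrist_torque'])
I=cams.get_image('side');u=proj(I,[AX[0],AX[1],.06])[0].round().astype(int)
w=cv2.resize(I['pixels'][u[1]-20:u[1]+20,u[0]-20:u[0]+20],(600,600),interpolation=2)
cv2.imwrite('pics/g.png',w)
# where mark/pointer at 45 deg would be
for a in(0,18,45,90):
    a_=np.radians(a);print(a,[((proj(I,place(RIM,np.array([[-.02-r*np.cos(a_),.108-r*np.sin(a_),0]]),z))[0]-u+20.5)*15).round().tolist() for r,z in((0,.08),(.024,.08),(.035,.05))])
E
```

```text
t 7.2 pos [0.4177 0.0894 0.0733] jaw yaw 2.3159 q6 -2.28 q1 0.03 F [-0.8  1.1 -0.4] op 0.0167
shift cm [ 0.13  0.06 -0.07] turn deg [-6.93  0.13  0.2 ]
[ 0.2176153   0.18521303 -0.08503007]
0 [[306.0, 264.0], [242.0, 327.0], [224.0, 423.0]]
18 [[306.0, 264.0], [268.0, 340.0], [261.0, 441.0]]
45 [[306.0, 264.0], [313.0, 344.0], [326.0, 448.0]]
90 [[306.0, 264.0], [380.0, 314.0], [421.0, 404.0]]
```

View pics/g.png

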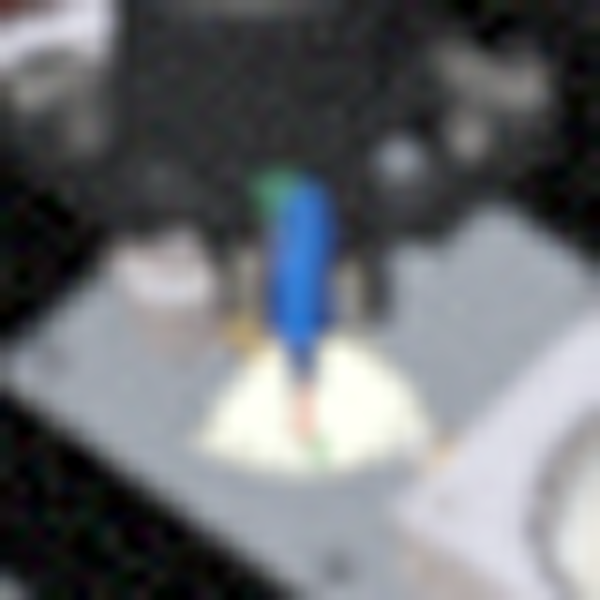

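step_arm(
  moves=[
    [[0,0,0],[-1.5,0,0],0],
    [[0,0,0],[-3,0,0],0],
    [[0,0,0],[-4.5,0,0],0],
    [[0,0,0],[-6,0,0],0],
    [[0,0,0],[-7,0,0],0],
    [[0,0,0],[-7,0,0],0],
    [[0,0,0],[-7,0,0],0],
    [[0,0,0],[-7,0,0],0.4],
    [[0,0,0],[-7,0,0],0.4],
    [[0,0,0],[-7,0,0],0.4],
  ],
)

```text
t: 8.08
tool_pos: [0.4181, 0.0892, 0.0735]
tool_rot: [-1.813, 0.661, 1.812]
contact_force: [-0.7, -0.3, -1.5]
opening: 0.0344
```

step_arm(
  moves=[
    [[0,0,0],[0,0,0],0.4],
    [[0,0,0],[0,0,0],0.4],
    [[-1,0,0],[0,0,0],0.4],
    [[-2,0,0],[0,0,0],0.4],
    [[-3,0,0],[0,0,0],0.4],
    [[-5,0,0],[0,0,0],0.4],
    [[-7,0,0],[0,0,0],0.4],
    [[-8,0,0],[0,0,0],0.4],
    [[-8,0,0],[0,0,0],0.4],
    [[-8,0,0],[0,0,0],0.4],
  ],
)

```text
t: 8.92
tool_pos: [0.4184, 0.0889, 0.1544]
tool_rot: [-1.815, 0.66, 1.81]
contact_force: [-0.2, -0.2, -0.8]
opening: 0.0343
```

```bash
python3 - <<'E'
from h import *
goto([COV[0],COV[1],.15],COV[2])
I=cams.get_image('side');u=proj(I,[AX[0],AX[1],.06])[0].round().astype(int)
cv2.imwrite('pics/i.png',cv2.resize(I['pixels'][u[1]-20:u[1]+20,u[0]-20:u[0]+20],(600,600),interpolation=2))
E
```

```text
t 8.9167 pos [0.4184 0.0889 0.1544] jaw yaw 2.4391 q6 -2.41 q1 0.03 F [-0.2 -0.2 -0.8] op 0.0343
shift cm [  0.52 -18.16   9.3 ] turn deg [-69.3   -0.21   0.23]
```

View pics/i.png

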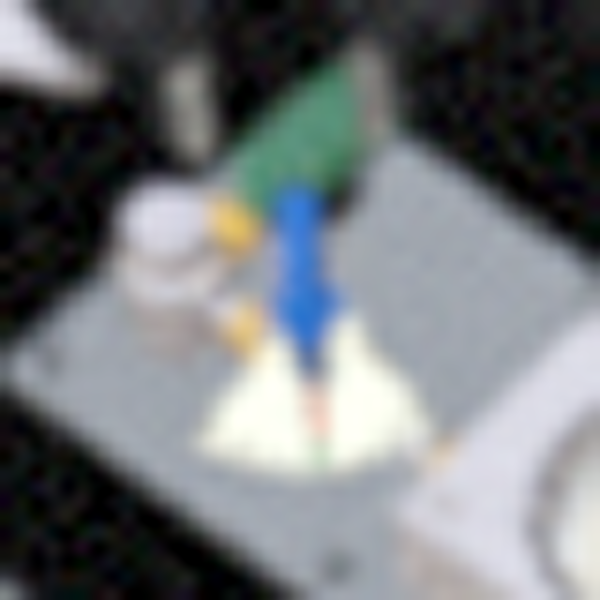

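step_arm(
  moves=[
    [[0,-2,1],[7,0,0],0.5],
    [[0,-4,2],[14,0,0],0.5],
    [[0,-6,3],[21,0,0],0.5],
    [[0,-8,4],[28,0,0],0.5],
    [[0,-10,5],[35,0,0],0.5],
    [[0,-12,6],[42,0,0],0.5],
    [[0,-14,7],[49,0,0],0.5],
    [[0,-16,8],[56,0,0],0.5],
    [[0,-18,9.3],[63,0,0],0.5],
    [[0,-18.2,9.3],[70,0,0],0.5],
  ],
)

```text
t: 9.8
tool_pos: [0.4635, 0.2904, 0.152]
tool_rot: [-0.939, 1.356, 0.945]
contact_force: [-0.4, -0.5, -0.3]
opening: 0.0428
```

```bash
python3 -c "
from h import *
goto([COV[0],COV[1],.09],COV[2])"
```

```text
t 9.8 pos [0.4635 0.2904 0.152 ] jaw yaw 1.2138 q6 -0.79 q1 0.42 F [-0.4 -0.5 -0.3] op 0.0428
shift cm [ 6.2  -0.23 -0.24] turn deg [40.5   0.11 -0.19]
```

step_arm(
  moves=[
    [[0.5,0,-0.1],[7,0,0],0.5],
    [[1,-0.1,-0.1],[14,0,0],0.5],
    [[2,-0.2,-0.2],[21,0,0],0.5],
    [[3,-0.2,-0.2],[28,0,0],0.5],
    [[4,-0.2,-0.2],[35,0,0],0.5],
    [[5,-0.2,-0.2],[40.5,0,0],0.5],
    [[6.2,-0.2,-0.2],[40.5,0,0],0.5],
    [[6.2,-0.2,-0.2],[40.5,0,0],0.5],
    [[6.2,-0.2,-0.2],[40.5,0,0],0.5],
    [[6.2,-0.2,-0.2],[40.5,0,0],0.5],
  ],
)

```text
t: 10.63
tool_pos: [0.4645, 0.288, 0.0898]
tool_rot: [-0.396, 1.535, 0.401]
contact_force: [-0.2, -0.1, 0.3]
opening: 0.0431
```

```bash
python3 - <<'E'
from h import *
goto([COV[0],COV[1],.030],COV[2])
v=[]
for c in('top','side'):
    I=cams.get_image(c);u=proj(I,[COV[0],COV[1],.03])[0].round().astype(int)
    v.append(cv2.resize(I['pixels'][u[1]-30:u[1]+30,u[0]-30:u[0]+30],(400,400),interpolation=2))
cv2.imwrite('pics/j.png',np.hstack(v))
E
```

```text
t 10.6333 pos [0.4645 0.288  0.0898] jaw yaw 0.5084 q6 -0.09 q1 0.42 F [-0.2 -0.1  0.3] op 0.0431
shift cm [ 5.98 -0.07  0.  ] turn deg [ 0.08  0.01 -0.22]
```

View pics/j.png

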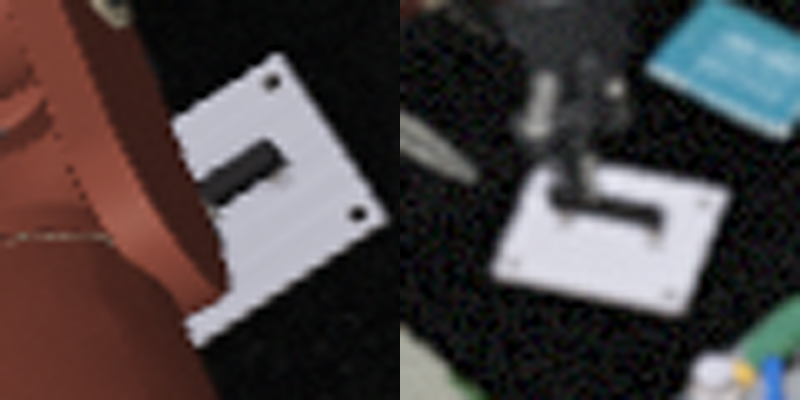

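step_arm(
  moves=[
    [[1.5,-0.05,0],[0,0,-0.2],0.5],
    [[3,-0.05,0],[0,0,-0.2],0.5],
    [[4,-0.05,0],[0,0,-0.2],0.5],
    [[4.6,-0.05,0],[0,0,-0.2],0.5],
    [[5.1,-0.05,0],[0,0,-0.2],0.5],
    [[5.5,-0.05,0],[0,0,-0.2],0.5],
    [[6,-0.05,0],[0,0,-0.2],0.5],
    [[6,-0.05,0],[0,0,-0.2],0.5],
    [[6,-0.05,0],[0,0,-0.2],0.3],
    [[6,-0.05,0],[0,0,-0.2],0.2],
  ],
  grip_force=60,
)

```text
t: 11.57
tool_pos: [0.4657, 0.2882, 0.0312]
tool_rot: [-0.397, 1.531, 0.398]
contact_force: [0.6, 0.1, 0.2]
opening: 0.0191
```

step_arm(
  moves=[
    [[0,0,0],[0,0,0],0.15],
    [[0,0,0],[0,0,0],0.1],
    [[0,0,0],[0,0,0],0.05],
    [[0,0,0],[0,0,0],0],
    [[0,0,0],[0,0,0],0],
    [[0,0,0],[0,0,0],0],
    [[0,0,0],[0,0,0],0],
    [[0,0,0],[0,0,0],0],
    [[0,0,0],[0,0,0],0],
    [[0,0,0],[0,0,0],0],
  ],
)

```text
t: 12.4
tool_pos: [0.466, 0.2884, 0.0317]
tool_rot: [-0.397, 1.531, 0.399]
contact_force: [-1.1, -1.5, 5.1]
opening: 0.0109
```

```bash
python3 -c "
from h import *
goto([COV[0],COV[1],.030],COV[2])"
```

```text
t 12.4 pos [0.466  0.2884 0.0317] jaw yaw 0.5078 q6 -0.09 q1 0.42 F [-1.1 -1.5  5.1] op 0.0109
shift cm [ 0.17 -0.01 -0.14] turn deg [0.05 0.18 0.  ]
```

step_arm(
  moves=[
    [[-0.2,0,0],[0,0,0],0],
    [[-0.5,0,0],[0,0,0],0],
    [[-1,0,0],[0,0,0],0],
    [[-2,0,0],[0,0,0],0],
    [[-3,0,0],[0,0,0],0],
    [[-4.5,0,0],[0,0,0],0],
    [[-6,0,0],[0,0,0],0],
    [[-7.5,0,0],[0,0,0],0],
    [[-9,0,0],[0,0,0],0],
    [[-10,0,0],[0,0,0],0],
  ],
)

```text
t: 13.23
tool_pos: [0.4666, 0.2886, 0.1345]
tool_rot: [-0.397, 1.527, 0.399]
contact_force: [-0.0, 0.2, -2.3]
opening: 0.0108
```

```bash
python3 -c "
from h import *
goto([RIM[0],RIM[1],.14],RIM[2]);print(ctrl.get_obs()['wrist_torque'])"
```

```text
t 13.2333 pos [0.4666 0.2886 0.1345] jaw yaw 0.5079 q6 -0.09 q1 0.42 F [-0.   0.2 -2.3] op 0.0108
shift cm [ -0.65 -25.82 -16.69] turn deg [24.48  0.38 -0.06]
[-0.03592369 -0.05240053  0.0721109 ]
```

step_arm(
  moves=[
    [[-0.3,-0.5,-0.3],[1,0,0],0],
    [[-0.6,-1.5,-1],[3,0.2,0],0],
    [[-0.6,-3,-2],[5,0.4,0],0],
    [[-0.6,-5,-3.3],[7,0.4,0],0],
    [[-0.6,-7.5,-4.9],[9.5,0.4,0],0],
    [[-0.6,-10,-6.5],[12,0.4,0],0],
    [[-0.6,-12.5,-8.1],[14.5,0.4,0],0],
    [[-0.6,-15,-9.7],[17,0.4,0],0],
    [[-0.6,-17.5,-11.3],[19.5,0.4,0],0],
    [[-0.6,-19.5,-12.6],[21,0.4,0],0],
  ],
)

```text
t: 14.07
tool_pos: [0.4499, 0.0544, 0.1388]
tool_rot: [-0.107, 1.571, 0.108]
contact_force: [0.3, 0.2, -0.6]
opening: 0.011
```

```bash
python3 -c "
from h import *
goto([RIM[0]+.001,RIM[1]+.0012,.13],RIM[2])"
```

```text
t 14.0667 pos [0.4499 0.0544 0.1388] jaw yaw 0.1368 q6 -0.18 q1 -0.04 F [ 0.3  0.2 -0.6] op 0.011
shift cm [ 0.88 -7.03 -1.23] turn deg [ 3.22 -0.14 -0.01]
```

step_arm(
  moves=[
    [[0,-1.5,-0.3],[0.7,0,0],0],
    [[0.2,-3,-0.5],[1.4,0,0],0],
    [[0.4,-4.3,-0.7],[2.1,0,0],0],
    [[0.6,-5.4,-0.9],[2.6,-0.1,0],0],
    [[0.8,-6.3,-1.1],[3,-0.1,0],0],
    [[0.9,-6.8,-1.2],[3.2,-0.1,0],0],
    [[0.9,-7,-1.2],[3.2,-0.1,0],0],
    [[0.9,-7,-1.2],[3.2,-0.1,0],0],
    [[0.9,-7,-1.2],[3.2,-0.1,0],0],
    [[0.9,-7,-1.2],[3.2,-0.1,0],0],
  ],
)

```text
t: 14.9
tool_pos: [0.4476, -0.0162, 0.1299]
tool_rot: [-0.064, 1.57, 0.064]
contact_force: [-0.2, 0.8, -2.1]
opening: 0.011
```

```bash
python3 - <<'E'
from h import *
o=ctrl.get_obs();goto([RIM[0]+.001,RIM[1]+.0012,.0877],RIM[2])
v=[]
for c in('top','side'):
    I=cams.get_image(c);u=proj(I,[*RIM[:2],.08])[0].round().astype(int)
    w=cv2.resize(I['pixels'][u[1]-30:u[1]+30,u[0]-30:u[0]+30],(400,400),interpolation=2)
    for a in proj(I,place([*o['tool_pos'][:2],RIM[2]],H,o['tool_pos'][2]-.0257)):
        cv2.circle(w,tuple(((a-u+30.5)*6.667).astype(int).tolist()),2,(0,0,255),-1)
    v.append(w)
cv2.imwrite('pics/k.png',np.hstack(v))
E
```

```text
t 14.9 pos [ 0.4476 -0.0162  0.1299] jaw yaw 0.0814 q6 -0.28 q1 -0.2 F [-0.2  0.8 -2.1] op 0.011
shift cm [ 4.22 -0.07 -0.03] turn deg [ 0.05 -0.04 -0.02]
```

View pics/k.png

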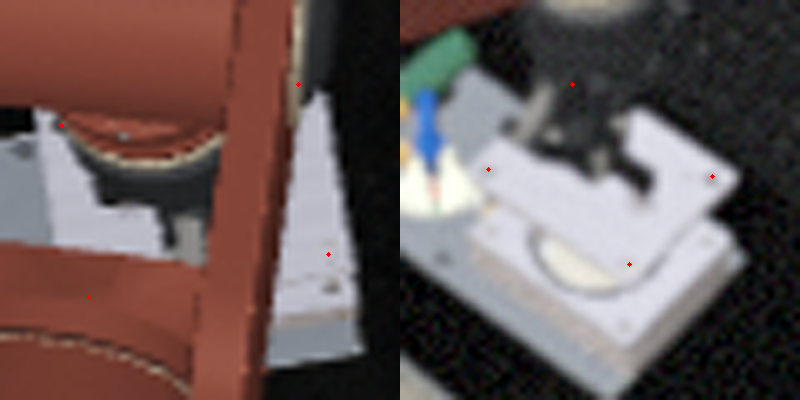

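step_arm(
  moves=[
    [[0.4,0,0],[0,0,0],0],
    [[0.9,-0.05,0],[0,0,0],0],
    [[1.5,-0.05,0],[0,0,0],0],
    [[2,-0.05,0],[0,0,0],0],
    [[2.5,-0.05,0],[0,0,0],0],
    [[3,-0.05,0],[0,0,0],0],
    [[3.3,-0.05,0],[0,0,0],0],
    [[3.6,-0.05,0],[0,0,0],0],
    [[3.7,-0.05,0],[0,0,0],0],
    [[3.7,-0.05,0],[0,0,0],0],
  ],
)

```text
t: 15.83
tool_pos: [0.4475, -0.0166, 0.0926]
tool_rot: [-0.064, 1.571, 0.064]
contact_force: [-0.5, 0.2, -1.8]
opening: 0.0106
```

```bash
python3 - <<'E'
from h import *
o=ctrl.get_obs();goto([RIM[0]+.001,RIM[1]+.0012,.0887],RIM[2])
zt=o['tool_pos'][2]-.0317+.006
v=[]
for c in('top','side'):
    I=cams.get_image(c);u=proj(I,[*RIM[:2],.07])[0].round().astype(int)
    w=cv2.resize(I['pixels'][u[1]-24:u[1]+24,u[0]-24:u[0]+24],(400,400),interpolation=2)
    pr=proj(I,place([*(o['tool_pos'][:2]),RIM[2]],H,zt))
    prc=proj(I,place(RIM,H,zt))
    print(c,'want (camera rim)',prc.round(1).tolist(),'tcp',pr.round(1).tolist(),'net',[(np.round(d['at'],1).tolist(),round(d['conf'],2)) for d in finder.tip_of(c,'hole0')])
    E=place(RIM,np.array([[-.045,-.058,0],[-.045,.058,0],[.045,.058,0],[.045,-.058,0]]),zt)
    w=w.copy()
    f=lambda q:((q-u+24.5)*8.333).astype(np.int32)
    cv2.polylines(w,[f(proj(I,E))],True,(0,0,255),1)
    cv2.polylines(w,[f(proj(I,E-[0,0,zt-.046]))],True,(0,255,0),1)
    for a in f(prc): cv2.circle(w,tuple(a.tolist()),2,(0,0,255),-1)
    v.append(w)
cv2.imwrite('pics/l.png',np.hstack(v))
E
```

```text
t 15.8333 pos [ 0.4475 -0.0166  0.0926] jaw yaw 0.0816 q6 -0.29 q1 -0.2 F [-0.5  0.2 -1.8] op 0.0106
shift cm [ 0.39 -0.03 -0.02] turn deg [ 0.06 -0.06 -0.02]
top want (camera rim) [[269.9, 230.6], [234.9, 236.8], [231.0, 211.7], [265.6, 205.7]] tcp [[269.4, 230.3], [234.4, 236.4], [230.4, 211.4], [265.0, 205.4]] net [([269.5, 228.0], 0.85), ([265.2, 207.8], 0.83), ([231.6, 209.9], 0.78), ([233.9, 234.2], 0.63)]
side want (camera rim) [[275.2, 205.2], [254.5, 191.1], [266.8, 178.5], [287.4, 192.0]] tcp [[275.1, 204.7], [254.4, 190.7], [266.7, 178.1], [287.3, 191.6]] net [([275.6, 204.4], 0.97), ([254.8, 194.4], 0.74), ([265.5, 181.5], 0.69), ([288.8, 197.2], 0.68)]
```

View pics/l.png

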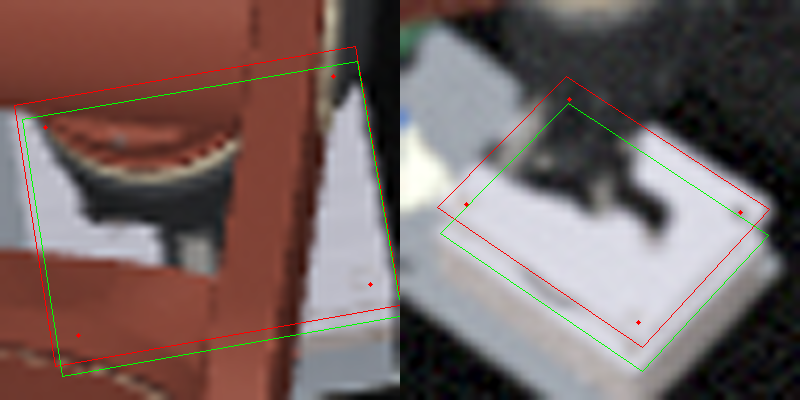

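```bash
cat >> h.py <<'E'
def avg(c,n=6):
    L=[cams.get_image(c) for _ in range(n)];L[0]['pixels']=np.mean([l['pixels'] for l in L],0);return L[0]
def edge(I,p,side,s,z):  # bright/dark crossing offset (mm, outward) at fraction positions s along an edge
    g=cv2.GaussianBlur(I['pixels'].astype(np.float32).mean(2),(0,0),.5);out=[]
    offs=np.arange(-12,12.1,.25)
    for t in s:
        P=np.array([{'+x':(.045+o/1e3,t,0),'-x':(-.045-o/1e3,t,0),'-y':(t,-.058-o/1e3,0)}[side] for o in offs])
        q=proj(I,place(p,P,z)).astype(np.float32)
        f=cv2.remap(g,q[:,0].reshape(1,-1),q[:,1].reshape(1,-1),cv2.INTER_LINEAR)[0]
        m=(f[:10].mean()+f[-10:].mean())/2;d=f-m
        k=np.nonzero((d[:-1]>0)&(d[1:]<=0))[0]
        out.append((round(t*1e3),round(float(f[:10].mean())),round(float(f[-10:].mean())),[round(float(offs[i]),2) for i in k]))
    return out
E
python3 - <<'E'
from h import *
N={c:avg(c) for c in('top','side')}
o=ctrl.get_obs();print(o['t'],o['tool_pos'])
zt=o['tool_pos'][2]-.0317+.006
for c,sd,s in(('top','-y',(-.03,-.015,-.005,.005,.015,.03)),('side','+x',(-.05,-.04,-.03,-.02,-.01)),('side','-y',(-.02,0,.02,.035)),('top','-x',(-.05,-.045,-.04,-.035))):
    O=dict(N[c],pixels=cv2.imread(f'pics/{c}0.png'))
    print(c,sd,'\n block',edge(O,RIM,sd,s,.046),'\n cover',edge(N[c],RIM,sd,s,zt))
for c in N:
    cv2.imwrite(f'pics/avg_{c}.png',N[c]['pixels'])
E
```

```text
16.6333 [ 0.44759079 -0.01661056  0.09292044]
top -y 
 block [(-30, 192, 8, [-1.5]), (-15, 193, 11, [-1.25]), (-5, 193, 11, [-1.0]), (5, 194, 15, [-1.0]), (15, 194, 11, [-0.5]), (30, 181, 9, [-0.25])] 
 cover [(-30, 187, 10, [-0.75]), (-15, 192, 9, [-1.25]), (-5, 193, 11, [-0.75]), (5, 192, 13, [-0.75]), (15, 184, 11, [-0.75]), (30, 78, 10, [1.0])]
side +x 
 block [(-50, 211, 9, [0.0]), (-40, 222, 10, [0.0]), (-30, 223, 7, [0.0]), (-20, 201, 10, [0.75]), (-10, 186, 17, [1.0])] 
 cover [(-50, 186, 14, [3.75]), (-40, 220, 14, [3.0]), (-30, 224, 15, [3.0]), (-20, 223, 17, [3.25]), (-10, 224, 20, [3.0])]
side -y 
 block [(-20, 225, 119, [-0.25]), (0, 225, 120, [0.5]), (20, 224, 120, [1.5]), (35, 213, 122, [1.75])] 
 cover [(-20, 222, 149, [6.25]), (0, 222, 156, [6.5]), (20, 222, 166, [7.0]), (35, 185, 33, [4.0])]
top -x 
 block [(-50, 180, 135, [1.5]), (-45, 174, 138, [-9.0, 1.75]), (-40, 190, 137, [1.5]), (-35, 192, 138, [0.75])] 
 cover [(-50, 189, 132, [5.0]), (-45, 191, 138, [4.75]), (-40, 192, 139, [5.0]), (-35, 192, 140, [4.5])][ WARN:0@6.364] global loadsave.cpp:1063 imwrite_ Unsupported depth image for selected encoder is fallbacked to CV_8U.
```

step_arm(
  moves=[
    [[0,0,-0.03],[0.3,0,0],0],
    [[0,0,-0.06],[0.6,0,0],0],
    [[0.1,0.02,-0.09],[1,0,0],0],
    [[0.2,0.02,-0.12],[1.3,0,0],0],
    [[0.3,0.02,-0.12],[1.3,0,0],0],
    [[0.4,0.02,-0.12],[1.3,0,0],0],
    [[0.45,0.02,-0.12],[1.3,0,0],0],
    [[0.45,0.02,-0.12],[1.3,0,0],0],
    [[0.45,0.02,-0.12],[1.3,0,0],0],
    [[0.45,0.02,-0.12],[1.3,0,0],0],
  ],
)

```text
t: 17.47
tool_pos: [0.4464, -0.0165, 0.0884]
tool_rot: [-0.046, 1.571, 0.046]
contact_force: [-0.1, 0.7, -1.8]
opening: 0.0111
```

```bash
python3 - <<'E'
from h import *
N={c:avg(c,8) for c in('top','side')}
o=ctrl.get_obs();p=RIM-[0,0,.022];goto([*o['tool_pos'][:2],.0885],p[2])
zt=o['tool_pos'][2]-.0317+.006
for c,sd,s in(('top','-y',(-.03,-.02,-.01,0,.01,.015)),('side','+x',(-.045,-.04,-.035,-.03,-.025,-.02,-.015))):
    O=dict(N[c],pixels=cv2.imread(f'pics/{c}0.png'))
    for n,I,z in(('block',O,.046),('cover',N[c],zt)):
        e=[(a[0],a[3][-1]) for a in edge(I,p,sd,s,z) if a[3]];print(c,sd,n,e,'mean,slope',np.mean([k[1] for k in e]).round(2),np.polyfit(*zip(*e),1).round(3))
I=N['side'];u=proj(I,[*AX[:2],.06])[0].round().astype(int)
u1=proj(I,[*RIM[:2],.06])[0].round().astype(int);P=N['side']['pixels'].astype(np.uint8)
cv2.imwrite('pics/m.png',np.hstack([cv2.resize(P[a[1]-r:a[1]+r,a[0]-r:a[0]+r],(400,400),interpolation=2) for a,r in((u,16),(u1,24))]))
E
```

```text
t 18.2667 pos [ 0.4464 -0.0165  0.0884] jaw yaw 0.059 q6 -0.26 q1 -0.2 F [ 0.3  0.3 -1. ] op 0.0108
shift cm [-0.01  0.   -0.  ] turn deg [ 0.02 -0.03 -0.01]
top -y block [(-30, -1.0), (-20, -0.75), (-10, -1.0), (0, -0.75), (10, -1.25), (15, -1.0)] mean,slope -0.96 [-0.004 -0.982]
top -y cover [(-30, -0.75), (-20, -0.75), (-10, -1.25), (0, -1.5), (10, -1.0), (15, -1.0)] mean,slope -1.04 [-0.008 -1.086]
side +x block [(-45, 1.0), (-40, 1.0), (-35, 1.0), (-30, 0.75), (-25, 0.75), (-20, 1.25), (-15, 1.5)] mean,slope 1.04 [0.012 1.411]
side +x cover [(-45, 2.0), (-40, 2.0), (-35, 1.75), (-30, 1.75), (-25, 2.0), (-20, 2.25), (-15, 2.25)] mean,slope 2.0 [0.011 2.321]
```

View pics/m.png

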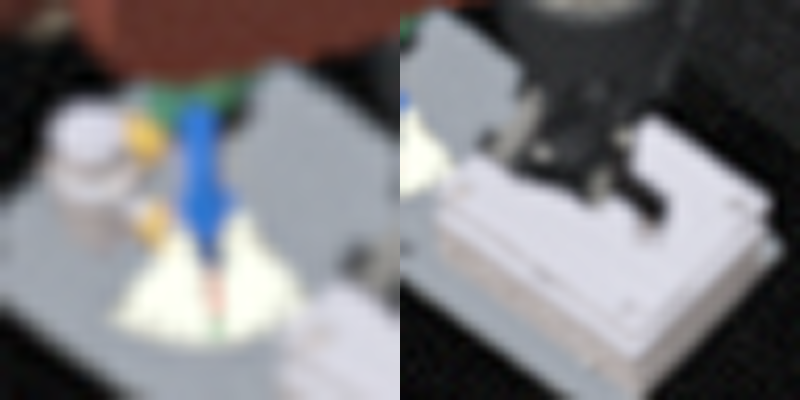

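step_arm(
  moves=[
    [[0,0,-0.03],[0,0,0],0],
    [[0,0,-0.06],[0,0,0],0],
    [[0,0,-0.07],[0,0,0],0],
    [[0,0,-0.07],[0,0,0],0],
    [[0,0,-0.07],[0,0,0],0],
    [[0,0,-0.07],[0,0,0],0],
    [[0,0,-0.07],[0,0,0],0],
    [[0,0,-0.07],[0,0,0],0],
    [[0,0,-0.07],[0,0,0],0],
    [[0,0,-0.07],[0,0,0],0],
  ],
)

```text
t: 19.1
tool_pos: [0.4457, -0.0165, 0.0884]
tool_rot: [-0.046, 1.571, 0.047]
contact_force: [-0.1, -0.1, -1.6]
opening: 0.011
```

```bash
python3 -c "
from h import *
goto([.4457,-.0165,.0885],.0586);print(ctrl.finish_job())"
```

```text
t 19.1 pos [ 0.4457 -0.0165  0.0884] jaw yaw 0.059 q6 -0.26 q1 -0.2 F [-0.1 -0.1 -1.6] op 0.011
shift cm [-0.01  0.    0.  ] turn deg [ 0.02 -0.03 -0.01]
the job is handed in; nothing more can be done
None
```

I turned the valve handle to the green half-open mark and let go. I then picked up the cover and am holding it level about 1.07 cm above the chamber's rim. I handed the job in at 19.1 s; the hand-in reports no verdict.

**Valve:** in the last picture the red pointer stands on the green mark. During the turn the gripper opening read 16.7 mm on the 10 mm handle. I found no cause, but the handle followed the gripper.

**Cover:** the wrist carried only the cover's weight, with no sign of contact with the chamber. Against the block's edges in the same cameras:

| Direction | Last measured offset |
|---|---|
| y | about 0.1 mm |
| turn | about 0.2° |
| x | about 1 mm |

I then moved 0.7 mm to correct x and did not measure it again, so about 0.3 mm should remain. The alignment rests on edges, because the arm hid most of the screw holes and the networks' hole positions were off by up to about 5 px.

**Not checked:**
- I took no closing look at the tip box, timer or screw dish. No move went near them.
- I viewed 12 pictures, two over the budget.

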